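# Put the lock spray away in the cabinet door

### The arm

A 6-joint arm with a two-finger parallel gripper is mounted at the origin on the work surface. World frame = base frame: x ahead of the robot, y to its left, z up, the work surface at z = 0. Lengths are in m, angles in rad, forces in N, time in s.
With the tool pointing down it reaches from about 0.4 to 0.825 m from the base axis. Payload 7 kg.
Tool frame: the origin (TCP) lies at the centre of the arm's flange, where the gripper is bolted on; the fingertips stand 178 mm ahead of it and the grasp point (between the pads) lies 159 mm ahead of it; z points along the fingers, y is the direction in which the jaws open and shut (so a half turn about z gives the same grasp; the last joint's range is limited). The gripper opens to 88 mm and grips with 3 to 60 N. Pads are 19 mm wide; open, the fingers measure 130 mm over their backs; the gripper's body (78 mm by 193 mm) begins 47 mm behind the grasp point.
Start: joints at [-1.042, 0.359, 0.012, 0, -1.224, -0.288], TCP at [0.161, -0.656, 0.405] pointing down, gripper open.
Joint ranges: [-3.07, 3.07], [-1.43, 2.12], [-1.02, 1.25], [-3.03, 1.67], [-3.05, -0], [-3.03, 3.03]. Speed limits (rad/s): [2.39, 2.39, 3.01, 3.14, 3.14, 3.14].

### API

Orientations are given as [roll, pitch, yaw] about the fixed x, y, z axes, in that order (R = Rz(yaw) Ry(pitch) Rx(roll)).
In Python, from station import * gives the robot as it stands.
- The arm moves only by the tool send_rows, never from a script. Its argument "motion" is a list of rows, each an object with "offset": the shift along the tool's x, y, z in cm, a list of three; "turn": the turn about the tool's z in degrees. In form: [{"offset": [x, y, z], "turn": turn}, ...]. A call has 1 to 8 rows; each row is the pose to reach, as a shift and turn from the pose commanded when the call began, along the tool's axes at that moment; what a row does not reach only later rows make up. A row lasts 1/10 s, in which the tool goes at most 50 mm and 8.59 degrees, less where a joint would pass 70% of its speed; a pose out of reach is approached as far as the arm can. A call with a gripper value outside its range is refused whole. "hand" is the opening, from -1 (shut) to 1 (fully open), set as the call begins (left out, the last holds). The fingers move at their own pace and stop on an object; "squeeze" is the grip in N (left out, the last holds). Time passes only in rows, so rows that repeat a pose let the fingers close. It gives the time, the measured TCP pose, the force and the opening at its end, in the units of the state.
- get_state(): the state, without advancing time (a new reading comes with each control period).
- grab_frame(name): name is "scene" or "top" or "wrist"; returns a dict with "frame" (480x640x3 uint8, blue, green, red), "range_z" (480x640 float32, m along the optical axis (not along the pixel's ray), 0 where there is no reading), "vertical_fov" (degrees; the focal length in pixels is half the picture's height over the tangent of half this angle, whatever the lens; pixels are square), "cx", "cy" (the principal point, pixels), "k1" (the pictures are not rectified: a ray, as slopes to the right and down, at radius r is drawn at 1 + k1 r^2 times it, then the intrinsics apply), "cam_to_world" (4x4, takes a point from camera to world coordinates). Camera axes: x right, y up, looking along -z (the intrinsics and any distortion apply to the point x, -y, -z); pixel columns grow to the right and rows downward; lengths in m; the calibration is good to about 2 mm. A picture is of the moment at which its call begins.
- job_done(): hands the job in, once; it reports no verdict.
The state is a dict: "t": time; "q": joint angles; "qd": joint speeds; "joint_efforts": joint torques, N m; "eef_pos": TCP position; "ee_rot": TCP orientation; "force": force on the tool from outside, world axes, zero at the start; "moment": the same for the moment, N m; "width": finger opening in m.
Only numpy, scipy, OpenCV 4.12 (cv2) and the standard library are available. Lean on these libraries where they do the work, as an engineer would, in place of code of your own. Each camera call takes 0.05 s, during which the arm holds its last target. There are 200 camera calls.

### The job

Swing the small bench cabinet's blue door wide open by its handle, stand the red spray can with the white cap upright in the metal rack on the inside of the door, let go of it, then close the door fully. Leave the other things on the bench where they are.

Things in the scene. Friction and masses are not known exactly. Their poses are not given: they have to be found in the camera images.
- cabinet: Grey steel cabinet, fixed on the bench (it does not shift): 170 deep (its x) by 230 wide (its y) by 270 high. Origin: centre of its underside. Its x axis points into the cabinet, away from the robot; the front with the blue door faces its -x. The opening behind the door is 214 wide; a header rail flush with the door bounds it above, at height 252.
- door (a joint): Angle of the blue door, rad: 0 closed, grows as its free edge swings out towards the robot, stop at 1.75. Vertical hinge at the door's left edge (cabinet's +y side); opens clockwise seen from above. Light hinge friction (0.15 N m, about 1 N at the handle), no spring or latch: it stays where it is left. May start a hair ajar.
- hinge (a point): On the vertical hinge axis at the door's top edge (250 above the bench); frame turns with the door, parallel to the cabinet's when closed. -y runs along the panel to the free edge, +x points to the inside. Panel: 220 long (y 0 to -220), 15 thick (x 0 outer to 15 inner face), from 10 to 250 above the bench.
- pull (a point): Door handle: upright round steel bar, 12 diameter, 100 long, axis 40 in front of the door's outer face, 192 from the hinge along the panel. This point: on the bar's axis, 225 above the bench, 20 below its top end. Two 8 thick posts join it to the door 25 and 72 below it: the top 40 is free to pinch from above. Turns with the door; axes as hinge.
- rack (a point): Centre of the rack's floor on the door's inside, 100 above the bench; axes as hinge. Open-topped aluminium tray, inside 62 (x) by 120 (y, along the panel), walls 4 thick, 40 high. The panel is 31 away towards -x and rises 150 above the rack floor: room for fingers along the panel (y), little across it (x). It goes inside the cabinet as the door closes; the can then has 17 free above.
- can: Red spray can with yellow band and full-width white cap: straight cylinder 44 diameter, 135 high, about 0.15 kg, standing on the bench. Origin: centre of its underside, z axis along the can. Stands in one of two places to the right of the cabinet door; the padlock has the other.
- padlock: Brass padlock standing on the bench, body 30 by 56 by 48 high, steel shackle up to 83. Origin: centre of its underside. Leave alone.
- pot: Blue ceramic cup without handle, 72 diameter, 70 high, on the bench to the left. Origin: centre of its underside. Leave alone.
- driver: Screwdriver lying on the bench nearer the robot on the right, 180 long, about 30 high. Origin: middle of its length, on the bench. Leave alone.
Mind the look-alikes: they are no part of the job. Leave any brown look-alike of the can alone.

How it is judged:
On the way, in this order (a step that is already met when the one before it is completed fails the run):
1. the door is being swung open (past 0.25 rad) with the fingers on its handle (value of joint door above 0.25 rad and contact force between the fingers and door_c0 above 0.3 N), for 0.05 s.
2. the door is wide open (past 0.9 rad) (value of joint door above 0.9 rad), for 0.2 s.
3. the can stands upright on the rack's floor, let go, with the door still open past 0.6 rad (horizontal distance between can and rack below 0.05 m and z of can in the frame of rack between -0.01 and 0.01 m and angle between can's own z axis and vertical below 0.12 rad and value of joint door above 0.6 rad and contact force between the fingers and can below 0.1 N), for 0.2 s.
At the end, for the whole second after the job is handed in: The door is closed (within 0.04 rad, about 8 mm at its free edge) and at rest, and the can stands at rest in the door's rack: within 50 mm of the rack's centre, its underside within 10 mm of the rack floor's height, within 0.12 rad of upright (horizontal distance between can and rack below 0.05 m and z of can in the frame of rack between -0.01 and 0.01 m and angle between can's own z axis and vertical below 0.12 rad and value of joint door below 0.04 rad and linear speed of can below 0.03 m/s and velocity of joint door between -0.05 and 0.05 rad/s); the robot touches nothing.
It fails at once if the padlock is moved by more than 40 mm or tipped (distance of padlock from where it was at the start of the episode above 0.04 m or angle between padlock's own z axis and vertical above 0.5 rad).
It fails at once if the blue pot is moved by more than 40 mm or tipped (distance of pot from where it was at the start of the episode above 0.04 m or angle between pot's own z axis and vertical above 0.5 rad).
It fails at once if the screwdriver is moved by more than 40 mm (distance of driver from where it was at the start of the episode above 0.04 m).
It also fails if it takes over 72 s, if anything falls off the work surface, if the arm or the gripper's body presses on something with over 40 N, if the wrist force passes 120 N, or if a joint passes its speed limit or range.

## Working session

There is one attempt and no reset: what is moved stays moved. The work goes in short steps, Python scripts to look and compute and a tool call to move; the robot and the scene stay as the last step left them, time stands still between calls to the robot, and variables do not carry over. Pictures are saved under pics/ and viewed, about 8 in all and at most 12, crops included, and the job is handed in when it is done.

Besides the shell and the picture viewer there is one more tool, called by a JSON object that holds its "name" and its "arguments". send_rows: Moves the arm, as the interface text tells. Its arguments: {"type":"object","properties":{"motion":{"type":"array"},"hand":{"type":"number"},"squeeze":{"type":"number"}},"required":["motion"]}

```bash
ls; mkdir -p pics; cat > h.py <<'E'
import numpy as np, cv2
from station import *
from scipy.spatial.transform import Rotation as Rn
def cloud(f):
    H,W=f["range_z"].shape; fl=H/2/np.tan(np.radians(f["vertical_fov"])/2)
    u,v=np.meshgrid(np.arange(W),np.arange(H))
    K=np.array([[fl,0,f["cx"]],[0,fl,f["cy"]],[0,0,1.]])
    p=cv2.undistortPoints(np.stack([u,v],-1).reshape(-1,1,2).astype(float),K,np.array([f["k1"],0,0,0.])).reshape(H,W,2)
    z=f["range_z"]; P=np.stack([p[...,0]*z,-p[...,1]*z,-z],-1); T=f["cam_to_world"]
    X=P@T[:3,:3].T+T[:3,3]; X[z<=0]=np.nan
    return X
def tool(): 
    s=get_state(); return np.array(s["eef_pos"]),Rn.from_euler("xyz",s["ee_rot"]).as_matrix()
def off(target): # target for TCP, world -> tool offset in cm
    p,R=tool(); return np.round(R.T@(np.array(target)-p)*100,2)
E
python3 - <<'E'
from h import *
print(get_state())
a=grab_frame("scene");b=grab_frame("top")
for n,f in(("scene",a),("top",b)):
    np.save(n+".npy",cloud(f)); cv2.imwrite(f"pics/{n}0.png",f["frame"]); print(f["cam_to_world"],f["vertical_fov"],f["k1"])
E
```

```text
pics
{'t': 0.0, 'q': array([-1.04190019e+00,  3.59379003e-01,  1.10694157e-02, -3.28823797e-04,
       -1.22409251e+00, -2.88111365e-01]), 'qd': array([-0.0007291 , -0.00129092,  0.00045718, -0.00084835,  0.0010717 ,
        0.0008045 ]), 'joint_efforts': array([ 4.61365380e-04, -5.82717669e+01,  2.93075502e+01,  6.99775457e+00,
        7.14180715e-03, -1.42519734e-04]), 'eef_pos': array([ 0.16092231, -0.65534183,  0.40373598]), 'ee_rot': array([ 3.13996523e+00, -1.59932651e-04, -2.90091974e+00]), 'force': array([-0.06701721, -0.1568179 , -0.08318315]), 'moment': array([-0.04313741, -0.0440162 , -0.03527403]), 'width': 0.0875907777972501}
[[-0.73944863 -0.55887296  0.37533549  1.00733025]
 [ 0.67319845 -0.6101821   0.41771001  0.53083347]
 [-0.00442384  0.56155036  0.82743073  1.22859831]
 [ 0.          0.          0.          1.        ]] 46.57868468697224 0.046048613237472835
[[ 0.01469804  0.99718801 -0.07348498  0.43672819]
 [-0.99973642  0.01595231  0.01651076 -0.00307062]
 [ 0.01763658  0.07322293  0.99715964  1.45461195]
 [ 0.          0.          0.          1.        ]] 51.12939967736385 -0.03362532942644184
```

```bash
python3 -c "
import cv2,numpy as np
a=cv2.imread('pics/scene0.png');b=cv2.imread('pics/top0.png')
cv2.imwrite('pics/both0.png',cv2.resize(np.vstack([a,b]),(450,675))[:600]) if 0 else None"
```

```text
(no output)
```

View pics/top0.png

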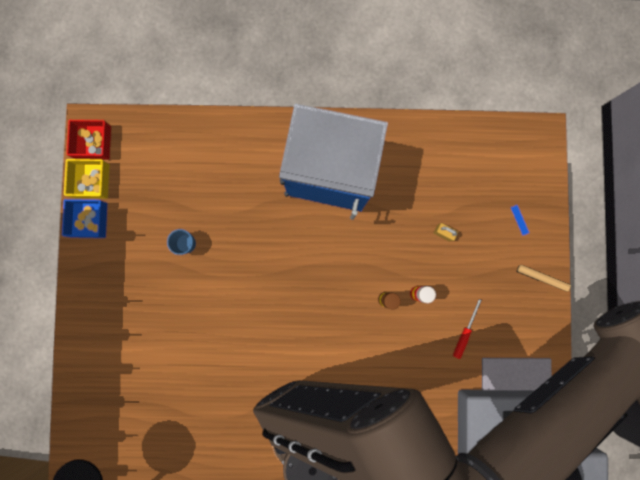

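View pics/scene0.png

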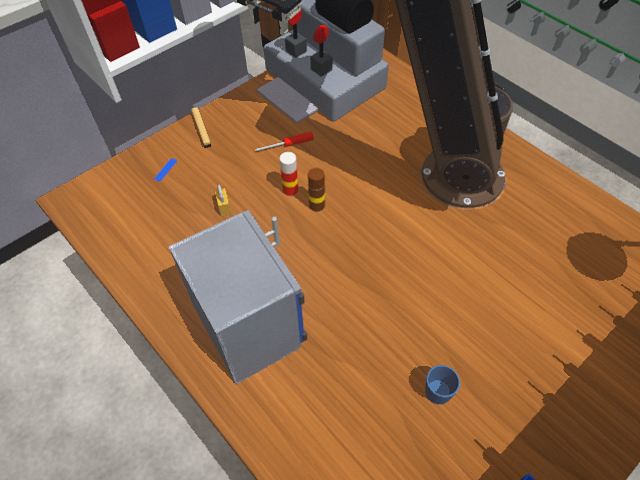

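Top view: the cabinet is around (335,150), handle (355,208), red can with white cap (427,294), brown look-alike just left of it at (390,300), padlock (449,232), driver (467,330) and pot (181,242). The scene view agrees: can (289,175), brown (316,190), handle (275,230).

```bash
python3 - <<'E'
from h import *
t=np.load("top.npy");s=np.load("scene.npy")
I=cv2.imread("pics/top0.png").astype(int)
def rep(n,X,m):
    P=X[m]; P=P[~np.isnan(P[:,0])]
    if len(P): print(n,len(P),"med",P.__getitem__(slice(None)).mean(0).round(4),"min",P.min(0).round(3),"max",P.max(0).round(3))
    return P
def box(X,u0,u1,v0,v1):
    m=np.zeros(X.shape[:2],bool);m[v0:v1,u0:u1]=1;return m
z=t[...,2]
# cabinet top
P=rep("cab",t,box(t,270,400,95,215)&(z>0.262))
r=cv2.minAreaRect((P[:,:2]*1000).astype(np.float32));print(r, cv2.boxPoints(r).round(1).tolist())
P=rep("cap",t,box(t,408,445,280,310)&(z>0.125))
print(cv2.minEnclosingCircle((P[:,:2]*1000).astype(np.float32)))
P=rep("brown",t,box(t,372,408,285,315)&(z>0.11)); print(cv2.minEnclosingCircle((P[:,:2]*1000).astype(np.float32)))
rep("handle",t,box(t,345,365,198,222)&(z>0.18))
rep("pad",t,box(t,430,470,215,245)&(z>0.03))
rep("driver",t,box(t,450,485,295,362)&(z>0.01))
rep("pot",t,box(t,160,205,225,260)&(z>0.05))
zs=s[...,2]
rep("handle_s",s,box(s,270,281,214,246)&(zs>0.14))
P=rep("cap_s",s,box(s,275,302,148,200)&(zs>0.1)); print(cv2.minEnclosingCircle((P[:,:2]*1000).astype(np.float32)))
P=rep("cab_s",s,box(s,150,310,205,385)&(zs>0.262));r=cv2.minAreaRect((P[:,:2]*1000).astype(np.float32));print(r, cv2.boxPoints(r).round(1).tolist())
E
```

```text
cab 7201 med [ 0.7459 -0.041   0.2712] min [ 0.637 -0.17   0.262] max [0.859 0.088 0.28 ]
((747.3379516601562, -41.227264404296875), (230.57801818847656, 185.21746826171875), 79.25677490234375) [[634.9000244140625, -137.1999969482422], [816.7999877929688, -171.8000030517578], [859.7999877929688, 54.79999923706055], [677.7999877929688, 89.30000305175781]]
cap 223 med [ 0.4006 -0.2969  0.1363] min [ 0.379 -0.318  0.126] max [ 0.422 -0.276  0.146]
((400.37066650390625, -297.2951354980469), 21.57146644592285)
brown 236 med [ 0.3829 -0.2035  0.135 ] min [ 0.363 -0.226  0.111] max [ 0.404 -0.183  0.143]
((382.4677429199219, -205.13462829589844), 22.25607681274414)
handle 112 med [ 0.6211 -0.1009  0.212 ] min [ 0.594 -0.123  0.182] max [ 0.644 -0.078  0.25 ]
pad 230 med [ 0.5755 -0.3711  0.0544] min [ 0.552 -0.403  0.031] max [ 0.6   -0.345  0.092]
driver 379 med [ 0.2753 -0.4302  0.0222] min [ 0.209 -0.489  0.01 ] max [ 0.387 -0.392  0.036]
pot 215 med [0.5353 0.3793 0.0658] min [0.499 0.339 0.05 ] max [0.568 0.41  0.082]
handle_s 175 med [ 0.6069 -0.0884  0.1996] min [ 0.597 -0.097  0.144] max [ 0.66  -0.027  0.27 ]
cap_s 288 med [ 0.4071 -0.2879  0.1265] min [ 0.382 -0.314  0.1  ] max [ 0.426 -0.27   0.143]
((402.55670166015625, -292.24761962890625), 23.28640365600586)
cab_s 9031 med [ 0.7541 -0.0308  0.2693] min [ 0.639 -0.167  0.262] max [0.861 0.093 0.277]
((749.789794921875, -38.1240234375), (235.77503967285156, 184.58477783203125), 79.2935791015625) [[637.2000122070312, -136.8000030517578], [818.5999755859375, -171.10000610351562], [862.4000244140625, 60.599998474121094], [681.0, 94.9000015258789]]
```

```bash
cat >> h.py <<'E'
th=np.radians(-10.75); hinge=np.array([0.678,0.0855])
def door(x,y,a=0): # hinge-frame point at door angle a -> world xy
    c=th-a; return hinge+np.array([np.cos(c)*x-np.sin(c)*y, np.sin(c)*x+np.cos(c)*y])
E
python3 - <<'E'
from h import *
for n in("top","scene"):
    X=np.load(n+".npy"); 
    d=X[...,:2]-door(-.04,-.192)
    for lo,hi in((.15,.18),(.18,.2),(.2,.22),(.22,.235),(.235,.26)):
        m=(np.hypot(d[...,0],d[...,1])<.02)&(X[...,2]>lo)&(X[...,2]<hi)
        print(n,lo,m.sum(),X[m].mean(0).round(4),X[m].min(0).round(3),X[m].max(0).round(3))
print(door(-.04,-.192))
# coarse-move target, above handle
p=door(-.04,-.192); print(off([*p,.46]))
print(Rn.from_euler("xyz",get_state()["ee_rot"]).as_matrix().round(3))
E
```

```text
top 0.15 10 [ 0.6065 -0.0951  0.1613] [ 0.594 -0.098  0.153] [ 0.622 -0.09   0.174]
top 0.18 8 [ 0.5995 -0.0948  0.1915] [ 0.594 -0.1    0.182] [ 0.619 -0.091  0.199]
top 0.2 16 [ 0.6108 -0.0981  0.2055] [ 0.594 -0.102  0.201] [ 0.621 -0.092  0.214]
top 0.22 5 [ 0.5962 -0.0937  0.2268] [ 0.594 -0.098  0.224] [ 0.599 -0.09   0.231]
top 0.235 21 [ 0.5995 -0.0961  0.2464] [ 0.595 -0.102  0.24 ] [ 0.604 -0.091  0.25 ]
scene 0.15 49 [ 0.6065 -0.0898  0.1626] [ 0.597 -0.097  0.15 ] [ 0.617 -0.085  0.179]
scene 0.18 29 [ 0.6057 -0.0891  0.1901] [ 0.597 -0.095  0.18 ] [ 0.62  -0.084  0.2  ]
scene 0.2 46 [ 0.6087 -0.0908  0.207 ] [ 0.598 -0.097  0.2  ] [ 0.622 -0.086  0.22 ]
scene 0.22 18 [ 0.6047 -0.0889  0.2275] [ 0.599 -0.093  0.22 ] [ 0.609 -0.084  0.233]
scene 0.235 31 [ 0.6037 -0.0903  0.2419] [ 0.598 -0.096  0.235] [ 0.608 -0.084  0.247]
[ 0.60288937 -0.09566951]
[-56.26  43.83  -5.56]
[[-0.971 -0.238 -0.   ]
 [-0.238  0.971  0.001]
 [ 0.     0.001 -1.   ]]
```

{"name": "send_rows", "arguments": {"motion": [{"offset":[0,0,-6],"turn":0},{"offset":[0,0,-8],"turn":0},{"offset":[-28,22,-8],"turn":-70},{"offset":[-28,22,-8],"turn":-70},{"offset":[-28,22,-8],"turn":-70},{"offset":[-28,22,-8],"turn":-70},{"offset":[-28,22,-8],"turn":-70},{"offset":[-28,22,-8],"turn":-70}], "hand": 0, "squeeze": 20}}

```text
t: 0.9
eef_pos: [0.3465, -0.4174, 0.4845]
ee_rot: [3.141, 0.0, -1.995]
force: [0.7, -1.1, -0.2]
width: 0.0437
```

```bash
python3 - <<'E'
from h import *
print(off([.601,-.095,.46]), np.degrees(get_state()["ee_rot"]), get_state()["q"].round(2))
E
```

```text
[-39.86  -9.93   2.45] [ 1.79988717e+02  1.12098509e-02 -1.14295953e+02] [-0.52  0.1  -0.15 -0.   -1.32  0.09]
```

{"name": "send_rows", "arguments": {"motion": [{"offset":[-39.9,-9.9,2.4],"turn":-103.5},{"offset":[-39.9,-9.9,2.4],"turn":-103.5},{"offset":[-39.9,-9.9,2.4],"turn":-103.5},{"offset":[-39.9,-9.9,2.4],"turn":-103.5},{"offset":[-39.9,-9.9,2.4],"turn":-103.5},{"offset":[-39.9,-9.9,2.4],"turn":-103.5},{"offset":[-39.9,-9.9,2.4],"turn":-103.5},{"offset":[-39.9,-9.9,2.4],"turn":-103.5}]}}

```text
t: 1.7
eef_pos: [0.5956, -0.1051, 0.4611]
ee_rot: [3.141, 0.0, -0.794]
force: [0.5, -0.4, 0.3]
width: 0.0438
```

```bash
python3 - <<'E'
from h import *
print(off([.601,-.095,.46]), np.degrees(get_state()["ee_rot"]), get_state()["q"].round(2))
E
```

```text
[-0.34 -1.09  0.11] [ 1.79991850e+02  1.31527847e-02 -4.55125079e+01] [ 0.15  0.21 -0.06 -0.   -1.3   0.63]
```

{"name": "send_rows", "arguments": {"motion": [{"offset":[-0.3,-1.1,0.1],"turn":-8.5},{"offset":[-0.3,-1.1,0.1],"turn":-17},{"offset":[-0.3,-1.1,0.1],"turn":-25.5},{"offset":[-0.3,-1.1,0.1],"turn":-34.7},{"offset":[-0.3,-1.1,0.1],"turn":-34.7},{"offset":[-0.3,-1.1,0.1],"turn":-34.7}]}}

```text
t: 2.3
eef_pos: [0.6006, -0.0972, 0.4601]
ee_rot: [3.142, 0.0, -0.199]
force: [-0.2, 0.2, 0.5]
width: 0.0438
```

```bash
python3 - <<'E'
from h import *
print(off([.601,-.095,.392]), np.degrees(get_state()["ee_rot"]), get_state()["q"].round(2))
f=grab_frame("wrist"); cv2.imwrite("pics/wrist1.png",f["frame"]); X=cloud(f)
d=X[...,:2]-np.array([.601,-.095]); m=(np.hypot(d[...,0],d[...,1])<.02)&(X[...,2]>.235)&(X[...,2]<.26)
print(m.sum(), X[m].mean(0) if m.any() else 0)
E
```

```text
[ 0.   -0.23  6.81] [ 1.79997642e+02  2.84640090e-02 -1.14041655e+01] [ 0.16  0.22 -0.05 -0.   -1.3   1.21]
492 [ 0.60194155 -0.09471412  0.24408039]
```

View pics/wrist1.png

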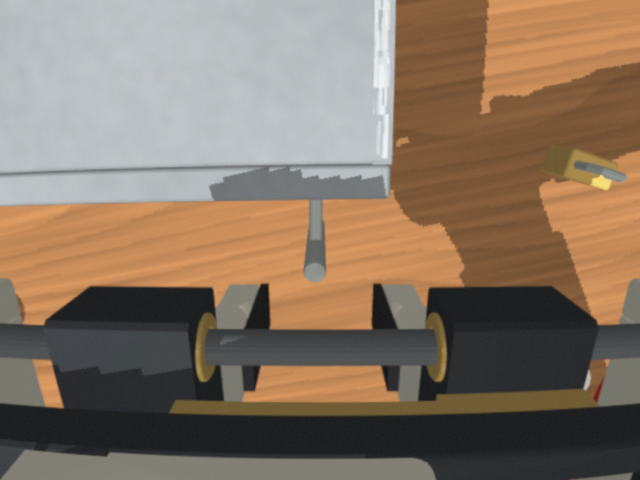

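The wrist view shows the handle's top at (315,270), centred between the pads. Three views agree on it to about 2 mm, so I go down and pinch it.

{"name": "send_rows", "arguments": {"motion": [{"offset":[0.1,-0.2,2],"turn":0},{"offset":[0.1,-0.2,4],"turn":0},{"offset":[0.1,-0.2,5.5],"turn":0},{"offset":[0.1,-0.2,6.8],"turn":0},{"offset":[0.1,-0.2,6.8],"turn":0}]}}

```text
t: 2.85
eef_pos: [0.6015, -0.0955, 0.3904]
ee_rot: [3.141, 0.003, -0.197]
force: [0.0, -0.3, 0.4]
width: 0.0436
```

{"name": "send_rows", "arguments": {"motion": [{"offset":[0,0,0],"turn":0},{"offset":[0,0,0],"turn":0},{"offset":[0,0,0],"turn":0},{"offset":[0,0,0],"turn":0}], "hand": -1, "squeeze": 20}}

```text
t: 3.25
eef_pos: [0.6021, -0.0955, 0.393]
ee_rot: [-3.141, -0.001, -0.195]
force: [0.3, 0.1, 1.0]
width: 0.0172
```

```bash
cat > arc.py <<'E'
from h import *
import sys
# offsets for arc from current handle position through door angles a0..a1 (args: a_now a1 n)
a0,a1,n=float(sys.argv[1]),float(sys.argv[2]),int(sys.argv[3])
p,R=tool(); print(p.round(4),np.degrees(get_state()["ee_rot"]).round(1),get_state()["width"])
s=door(-.04,-.192,a0)
for a in np.linspace(a0,a1,n+1)[1:]:
    d=door(-.04,-.192,a)-s; o=R.T@np.array([*d,0])*100
    print(o.round(1).tolist(),round(np.degrees(a-a0),1))
# estimate of actual angle from the gripped handle
v=p[:2]-hinge; print("angle est",-(np.arctan2(v[1],v[0])-np.arctan2(*(door(-.04,-.192)-hinge)[::-1])),np.hypot(*v))
E
python3 arc.py 0 .6 8
```

```text
[ 0.6021 -0.0955  0.393 ] [-1.80e+02 -1.00e-01 -1.12e+01] 0.017237082381506137
[-1.4, -0.3, -0.0] 4.3
[-2.8, -0.8, -0.0] 8.6
[-4.2, -1.3, -0.0] 12.9
[-5.5, -2.0, -0.0] 17.2
[-6.8, -2.7, -0.0] 21.5
[-8.0, -3.6, -0.0] 25.8
[-9.1, -4.5, -0.0] 30.1
[-10.2, -5.5, -0.0] 34.4
angle est 0.004259299501427449 0.1962557545784939
```

{"name": "send_rows", "arguments": {"motion": [{"offset":[0,0,0],"turn":0},{"offset":[0,0,0],"turn":0},{"offset":[0,0,0],"turn":0}]}}

```text
t: 3.55
eef_pos: [0.6025, -0.0948, 0.3929]
ee_rot: [-3.14, -0.002, -0.195]
force: [1.8, 5.2, 2.7]
width: 0.012
```

{"name": "send_rows", "arguments": {"motion": [{"offset":[-1.4,-0.3,0],"turn":4.3},{"offset":[-2.8,-0.8,0],"turn":8.6},{"offset":[-4.2,-1.3,0],"turn":12.9},{"offset":[-5.5,-2.0,0],"turn":17.2},{"offset":[-6.8,-2.7,0],"turn":21.5},{"offset":[-8.0,-3.6,0],"turn":25.8},{"offset":[-9.1,-4.5,0],"turn":30.1},{"offset":[-10.2,-5.5,0],"turn":34.4}]}}

```text
t: 4.35
eef_pos: [0.5135, -0.0207, 0.3929]
ee_rot: [-3.137, -0.002, -0.798]
force: [9.0, 4.4, -5.1]
width: 0.0117
```

```bash
python3 arc.py .6 1.1 8
```

```text
[ 0.5135 -0.0207  0.3929] [-1.798e+02 -1.000e-01 -4.570e+01] 0.011711253119203884
[-1.2, -0.3, -0.0] 3.6
[-2.4, -0.6, -0.0] 7.2
[-3.5, -1.0, -0.0] 10.7
[-4.6, -1.5, -0.0] 14.3
[-5.7, -2.1, -0.0] 17.9
[-6.8, -2.7, -0.0] 21.5
[-7.8, -3.4, -0.0] 25.1
[-8.8, -4.2, 0.0] 28.6
angle est 0.6046664763627094 0.19583305263447226
```

Width is 12 mm, which fits the bar, and the door is at 0.60. I carry on.

{"name": "send_rows", "arguments": {"motion": [{"offset":[-1.2,-0.3,0],"turn":3.6},{"offset":[-2.4,-0.6,0],"turn":7.2},{"offset":[-3.5,-1.0,0],"turn":10.7},{"offset":[-4.6,-1.5,0],"turn":14.3},{"offset":[-5.7,-2.1,0],"turn":17.9},{"offset":[-6.8,-2.7,0],"turn":21.5},{"offset":[-7.8,-3.4,0],"turn":25.1},{"offset":[-8.8,-4.2,0],"turn":28.6}]}}

```text
t: 5.15
eef_pos: [0.4825, 0.0714, 0.3929]
ee_rot: [-3.136, -0.0, -1.297]
force: [12.8, -1.2, -8.6]
width: 0.0114
```

```bash
python3 arc.py 1.1 1.55 7
```

```text
[0.4825 0.0714 0.3929] [-179.7   -0.   -74.3] 0.011416294770491149
[-1.2, -0.3, 0.0] 3.7
[-2.4, -0.6, 0.0] 7.4
[-3.6, -1.1, 0.0] 11.0
[-4.8, -1.6, 0.0] 14.7
[-5.9, -2.2, 0.0] 18.4
[-7.0, -2.9, 0.0] 22.1
[-8.0, -3.6, 0.0] 25.8
angle est 1.1058853076182513 0.19598603627968694
```

{"name": "send_rows", "arguments": {"motion": [{"offset":[-1.2,-0.4,0],"turn":3.7},{"offset":[-2.4,-0.8,0],"turn":7.4},{"offset":[-3.6,-1.3,0],"turn":11},{"offset":[-4.8,-1.8,0],"turn":14.7},{"offset":[-5.9,-2.4,0],"turn":18.4},{"offset":[-7.0,-3.1,0],"turn":22.1},{"offset":[-8.0,-3.8,0],"turn":25.8},{"offset":[-8.0,-3.8,0],"turn":25.8}]}}

```text
t: 5.95
eef_pos: [0.4966, 0.1587, 0.3928]
ee_rot: [-3.14, 0.0, -1.745]
force: [3.4, -0.4, 0.9]
width: 0.0113
```

{"name": "send_rows", "arguments": {"motion": [{"offset":[0,0,0],"turn":0},{"offset":[0,0,0],"turn":0},{"offset":[0,0,0],"turn":0},{"offset":[0,0,0],"turn":0}], "hand": 0}}

```text
t: 6.35
eef_pos: [0.4955, 0.1574, 0.3923]
ee_rot: [3.141, -0.0, -1.745]
force: [-0.1, 0.9, -0.0]
width: 0.038
```

{"name": "send_rows", "arguments": {"motion": [{"offset":[0,0,-3],"turn":0},{"offset":[0,0,-6.5],"turn":0},{"offset":[0,0,-10],"turn":0},{"offset":[0,0,-12],"turn":0},{"offset":[0,0,-12],"turn":0}]}}

```text
t: 6.85
eef_pos: [0.496, 0.1576, 0.5158]
ee_rot: [-3.137, 0.004, -1.745]
force: [0.3, -0.8, -1.0]
width: 0.044
```

```bash
python3 - <<'E'
from h import *
print(off([.4015,-.295,.46]), np.degrees(get_state()["ee_rot"]).round(1), get_state()["q"].round(2))
f=grab_frame("top"); cv2.imwrite("pics/top1.png",f["frame"]); np.save("top1.npy",cloud(f))
f=grab_frame("scene"); cv2.imwrite("pics/scene1.png",f["frame"]); np.save("scene1.npy",cloud(f))
E
```

```text
[46.24  1.5   5.41] [-179.8    0.2 -100. ] [ 0.69  0.04 -0.14  0.   -1.38 -0.86]
```

View pics/scene1.png

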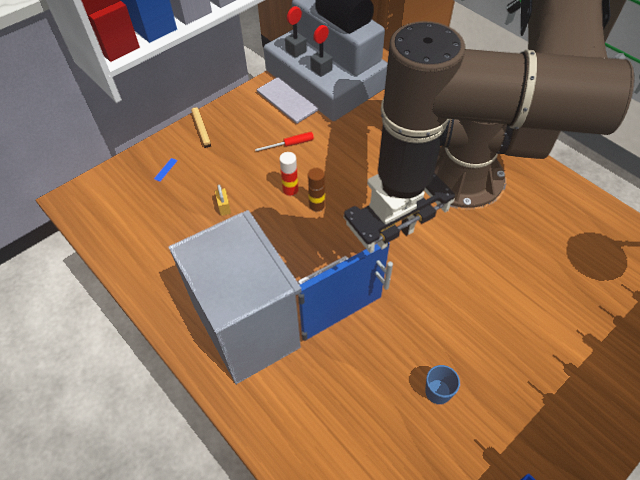

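The door stands wide open, panel at (345,290) and handle at (385,270) in the scene view. Nothing else has moved. Next is the can, keeping this yaw because it also suits the rack.

{"name": "send_rows", "arguments": {"motion": [{"offset":[46.2,1.5,4],"turn":0},{"offset":[46.2,1.5,4],"turn":0},{"offset":[46.2,1.5,4],"turn":0},{"offset":[46.2,1.5,4],"turn":0},{"offset":[46.2,1.5,4],"turn":0},{"offset":[46.2,1.5,4],"turn":0},{"offset":[46.2,1.5,4],"turn":0},{"offset":[46.2,1.5,4],"turn":0}], "hand": 1}}

```text
t: 7.75
eef_pos: [0.4126, -0.2339, 0.4767]
ee_rot: [3.14, 0.0, -1.745]
force: [1.5, 0.4, 0.1]
width: 0.0871
```

{"name": "send_rows", "arguments": {"motion": [{"offset":[5.8,0.2,1.4],"turn":0},{"offset":[5.8,0.2,1.4],"turn":0},{"offset":[5.8,0.2,1.4],"turn":0},{"offset":[5.8,0.2,1.4],"turn":0}]}}

```text
t: 8.15
eef_pos: [0.4019, -0.2888, 0.4631]
ee_rot: [3.14, 0.0, -1.746]
force: [-0.1, 0.1, 0.0]
width: 0.0874
```

```bash
python3 - <<'E'
from h import *
print(off([.4015,-.295,.281]), np.degrees(get_state()["ee_rot"]).round(1), get_state()["q"].round(2),get_state()["eef_pos"])
f=grab_frame("wrist"); I=f["frame"]; cv2.imwrite("pics/wrist2.png",I); X=cloud(f)
m=(I.min(-1)>140)&(np.ptp(I.astype(int),axis=-1)<30)&(X[...,2]>.12)&(X[...,2]<.15)
print("cap",m.sum()); P=X[m]; print(P.mean(0)); print(cv2.minEnclosingCircle((P[:,:2]*1000).astype(np.float32)))
for n in("top1","scene1"):
    Y=np.load(n+".npy"); d=Y[...,:2]-np.array([.4015,-.295]); k=(np.hypot(d[...,0],d[...,1])<.04)&(Y[...,2]>.13); print(n,k.sum(),Y[k].mean(0))
    # rack: aluminium wall tops z~.14, in the hinge frame at a~1.57
    a=th-1.555; e=Y[...,:2]-hinge; x=e[...,0]*np.cos(a)+e[...,1]*np.sin(a); y=-e[...,0]*np.sin(a)+e[...,1]*np.cos(a)
    for nm,k in(("rack",(x>.0)&(x<.12)&(y<-.01)&(y>-.24)&(Y[...,2]>.128)&(Y[...,2]<.152)),("floor",(x>.0)&(x<.12)&(y<-.01)&(y>-.24)&(Y[...,2]>.09)&(Y[...,2]<.11)),("panel top",(x>-.03)&(x<.05)&(y<-.01)&(y>-.24)&(Y[...,2]>.243)&(Y[...,2]<.258))):
        if k.sum()>3: print(nm,k.sum(),"x",np.percentile(x[k],[1,50,99]).round(4),"y",np.percentile(y[k],[1,50,99]).round(4)); 
        if nm=="panel top" and k.sum()>20: print("tilt",np.polyfit(y[k],x[k],1))
E
```

```text
[ 0.63 -0.1  18.21] [ 179.9    0.  -100. ] [-0.23  0.02 -0.28 -0.   -1.27  0.05] [ 0.4018555  -0.28875546  0.46314045]
cap 2268
[ 0.40039736 -0.29617104  0.13558804]
((400.56085205078125, -295.1809387207031), 21.669233322143555)
top1 222 [ 0.40054018 -0.29691236  0.13624233]
rack 242 x [0.0151 0.0545 0.0824] y [-0.2091 -0.0998 -0.0225]
floor 1023 x [0.0155 0.0457 0.0765] y [-0.1726 -0.0998 -0.0403]
panel top 559 x [0.0009 0.0088 0.0163] y [-0.2178 -0.116  -0.0127]
tilt [0.00665167 0.0095669 ]
scene1 158 [ 0.4032578  -0.29263957  0.13480909]
rack 194 x [0.0695 0.0747 0.079 ] y [-0.1606 -0.097  -0.0351]
panel top 584 x [-0.0047  0.0025  0.0121] y [-0.1928 -0.0923 -0.0116]
tilt [0.01311105 0.0040675 ]
```

View pics/wrist2.png

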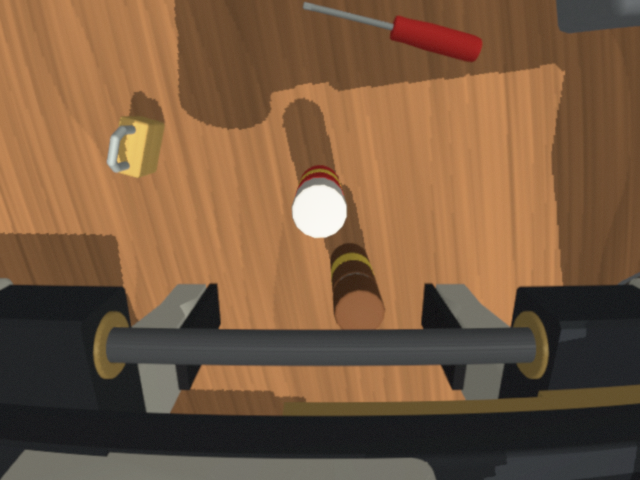

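The cap is at (320,210) in the wrist view and all estimates agree within 3 mm. The rack floor reads x 15..77, y -40..-160 in the hinge frame, so its centre is about (46,-100). Next I grasp the can high up.

{"name": "send_rows", "arguments": {"motion": [{"offset":[0.7,0,3.5],"turn":0},{"offset":[0.7,0,7],"turn":0},{"offset":[0.7,0,10.5],"turn":0},{"offset":[0.7,0,13.5],"turn":0},{"offset":[0.7,0,16],"turn":0},{"offset":[0.7,0,17.5],"turn":0},{"offset":[0.7,0,18.2],"turn":0},{"offset":[0.7,0,18.2],"turn":0}]}}

```text
t: 9.0
eef_pos: [0.4012, -0.2949, 0.2815]
ee_rot: [3.141, 0.0, -1.743]
force: [-0.2, -0.6, -1.1]
width: 0.0878
```

{"name": "send_rows", "arguments": {"motion": [{"offset":[0,0,0],"turn":0},{"offset":[0,0,0],"turn":0},{"offset":[0,0,0],"turn":0},{"offset":[0,0,0],"turn":0},{"offset":[0,0,0],"turn":0},{"offset":[0,0,0],"turn":0}], "hand": -1, "squeeze": 20}}

```text
t: 9.6
eef_pos: [0.4007, -0.2959, 0.282]
ee_rot: [-3.141, -0.0, -1.745]
force: [0.4, 0.8, 0.3]
width: 0.0452
```

```bash
python3 - <<'E'
from h import *
p,R=tool(); print(p,get_state()["width"],get_state()["force"])
w=door(.046,-.108,1.555); print(w, off([*w,p[2]+.17]), off([*w,p[2]+.102]))
E
```

```text
[ 0.40071126 -0.29594566  0.28200898] 0.0451850077305124 [0.38103814 0.7628564  0.30392971]
[0.56372521 0.05864348] [-37.75  -9.91 -17.  ] [-37.75  -9.9  -10.2 ]
```

{"name": "send_rows", "arguments": {"motion": [{"offset":[0,0,0],"turn":0},{"offset":[0,0,0],"turn":0},{"offset":[0,0,-1],"turn":0},{"offset":[0,0,-4],"turn":0},{"offset":[0,0,-8],"turn":0},{"offset":[0,0,-12],"turn":0},{"offset":[0,0,-16],"turn":0},{"offset":[0,0,-19],"turn":0}]}}

```text
t: 10.4
eef_pos: [0.4003, -0.2958, 0.4752]
ee_rot: [-3.139, -0.001, -1.745]
force: [0.1, -0.5, -2.4]
width: 0.044
```

{"name": "send_rows", "arguments": {"motion": [{"offset":[-4,-1,0],"turn":0},{"offset":[-8,-2.1,0],"turn":0},{"offset":[-12,-3.2,0],"turn":0},{"offset":[-16,-4.2,0],"turn":0},{"offset":[-20,-5.3,0],"turn":0},{"offset":[-24,-6.3,0],"turn":0},{"offset":[-28,-7.4,0],"turn":0},{"offset":[-31,-8.2,0],"turn":0}]}}

```text
t: 11.2
eef_pos: [0.5356, -0.0026, 0.4722]
ee_rot: [3.141, 0.0, -1.744]
force: [0.8, 0.5, -2.2]
width: 0.0435
```

```bash
python3 - <<'E'
from h import *
p,R=tool(); print(p,get_state()["width"],get_state()["force"])
w=door(.046,-.108,1.555); print(w, off([*w,p[2]]), off([*w,.384]))
E
```

```text
[ 0.53555559 -0.00264785  0.47224413] 0.04353856067320776 [ 0.83295995  0.54666384 -2.17282073]
[0.56372521 0.05864348] [-6.52 -1.72  0.  ] [-6.52 -1.72  8.83]
```

{"name": "send_rows", "arguments": {"motion": [{"offset":[-3,-0.8,0],"turn":0},{"offset":[-5.2,-1.4,0],"turn":0},{"offset":[-6.5,-1.7,0],"turn":0},{"offset":[-6.5,-1.7,0],"turn":0},{"offset":[-6.5,-1.7,0],"turn":0}]}}

```text
t: 11.7
eef_pos: [0.563, 0.0559, 0.4718]
ee_rot: [3.141, -0.0, -1.745]
force: [0.2, 0.1, -2.4]
width: 0.0438
```

```bash
python3 - <<'E'
from h import *
p,R=tool(); print(p)
w=door(.046,-.108,1.555); print(off([*w,.384]))
f=grab_frame("wrist"); cv2.imwrite("pics/wrist3.png",f["frame"]); Y=cloud(f)
f2=grab_frame("scene"); cv2.imwrite("pics/scene3.png",f2["frame"]); 
a=th-1.555; e=Y[...,:2]-hinge; x=e[...,0]*np.cos(a)+e[...,1]*np.sin(a); y=-e[...,0]*np.sin(a)+e[...,1]*np.cos(a)
k=(abs(x)<.04)&(y<-.01)&(y>-.25)&(Y[...,2]>.243)&(Y[...,2]<.258)
print(k.sum()); 
if k.sum()>20: print(np.percentile(x[k],[1,50,99]),np.percentile(y[k],[1,99]),np.polyfit(y[k],x[k],1))
E
```

```text
[0.56302053 0.05592131 0.47180025]
[-0.28 -0.03  8.78]
0
```

View pics/wrist3.png

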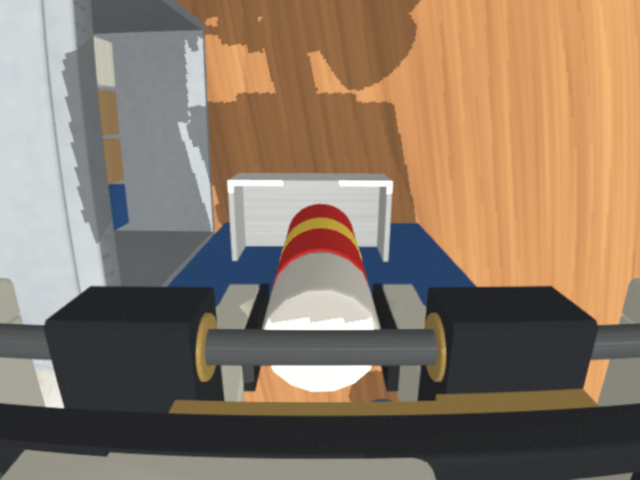

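The can hangs upright over the rack. The rack's outer wall runs from (230,180) to (390,180), so I can check its position from here.

```bash
python3 - <<'E'
from h import *
f=grab_frame("wrist"); Y=cloud(f); a=th-1.555; e=Y[...,:2]-hinge; x=e[...,0]*np.cos(a)+e[...,1]*np.sin(a); y=-e[...,0]*np.sin(a)+e[...,1]*np.cos(a)
z=Y[...,2]; k=np.zeros(z.shape,bool); k[172:192,225:395]=1; k&=(z>.134)&(z<.146)
print(k.sum(),np.percentile(x[k],[2,50,98]).round(4),np.percentile(y[k],[1,50,99]).round(4),np.polyfit(y[k],x[k],1))
k=(x>.08)&(x<.14)&0 if 0 else (abs(y+.1)<.05)&(z>.15)&(z<.23)&(x<.03)&(x>-.02); print("panel inner",k.sum(),np.percentile(x[k],[5,50,95]) if k.any() else 0)
e=np.array(tool()[0][:2])-hinge; print("tcp hinge frame",e@[np.cos(a),np.sin(a)],e@[-np.sin(a),np.cos(a)])
E
```

```text
1101 [0.0727 0.0781 0.0803] [-0.1643 -0.1033 -0.0377] [0.00710579 0.07867604]
panel inner 896 [0.01317217 0.0138404  0.01431507]
tcp hinge frame 0.04936866292130764 -0.10828453113797189
```

{"name": "send_rows", "arguments": {"motion": [{"offset":[-0.35,0,0],"turn":0},{"offset":[-0.35,0,2],"turn":0},{"offset":[-0.35,0,4],"turn":0},{"offset":[-0.35,0,6],"turn":0},{"offset":[-0.35,0,7.5],"turn":0},{"offset":[-0.35,0,8.2],"turn":0},{"offset":[-0.35,0,8.6],"turn":0},{"offset":[-0.35,0,8.6],"turn":0}]}}

```text
t: 12.65
eef_pos: [0.5639, 0.0597, 0.386]
ee_rot: [-3.142, -0.0, -1.745]
force: [-0.5, -0.1, -1.4]
width: 0.0434
```

{"name": "send_rows", "arguments": {"motion": [{"offset":[0,0,0.1],"turn":0},{"offset":[0,0,0.2],"turn":0},{"offset":[0,0,0.3],"turn":0},{"offset":[0,0,0.3],"turn":0}]}}

```text
t: 13.05
eef_pos: [0.5638, 0.0597, 0.383]
ee_rot: [-3.141, 0.0, -1.745]
force: [-0.6, -0.6, -2.5]
width: 0.0433
```

{"name": "send_rows", "arguments": {"motion": [{"offset":[0,0,0.1],"turn":0},{"offset":[0,0,0.1],"turn":0},{"offset":[0,0,0.2],"turn":0},{"offset":[0,0,0.2],"turn":0}]}}

```text
t: 13.45
eef_pos: [0.5639, 0.0596, 0.3821]
ee_rot: [-3.14, -0.0, -1.745]
force: [-2.4, -1.1, 6.6]
width: 0.0432
```

Upward force shows the can has reached the floor. I release with a modest opening (about 62 mm) and lift.

{"name": "send_rows", "arguments": {"motion": [{"offset":[0,0,0],"turn":0},{"offset":[0,0,0],"turn":0},{"offset":[0,0,0],"turn":0},{"offset":[0,0,0],"turn":0},{"offset":[0,0,0],"turn":0}], "hand": 0.4}}

```text
t: 13.95
eef_pos: [0.5639, 0.0598, 0.3807]
ee_rot: [3.141, -0.0, -1.745]
force: [0.4, -0.6, -0.2]
width: 0.0612
```

{"name": "send_rows", "arguments": {"motion": [{"offset":[0,0,-1],"turn":0},{"offset":[0,0,-3],"turn":0},{"offset":[0,0,-6],"turn":0},{"offset":[0,0,-9],"turn":0},{"offset":[0,0,-12],"turn":0},{"offset":[0,0,-12],"turn":0}]}}

```text
t: 14.55
eef_pos: [0.5644, 0.0596, 0.5065]
ee_rot: [-3.134, 0.003, -1.745]
force: [0.1, 1.1, 0.2]
width: 0.0611
```

```bash
python3 - <<'E'
from h import *
f=grab_frame("wrist"); cv2.imwrite("pics/wrist4.png",f["frame"]); Y=cloud(f); I=f["frame"]
w=door(.046,-.1,1.555); d=np.hypot(Y[...,0]-w[0],Y[...,1]-w[1])
m=(I.min(-1)>140)&(Y[...,2]>.226)&(Y[...,2]<.245)&(d<.06); P=Y[m]; print(m.sum(),P.mean(0),P.std(0),w); print(cv2.minEnclosingCircle((P[:,:2]*1000).astype(np.float32)))
print(off([.4955,.1574,.5]),get_state()["eef_pos"])
E
```

```text
3351 [0.56294471 0.05680115 0.23540817] [0.01075037 0.01087255 0.00109746] [0.5716074  0.05727562]
((563.2006225585938, 57.98227310180664), 21.876972198486328)
[-8.44  8.44  0.38] [0.56400951 0.05968657 0.50391383]
```

View pics/wrist4.png

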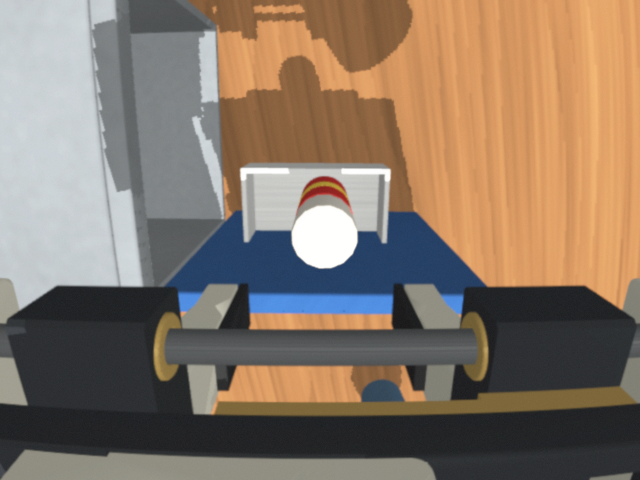

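The can stands upright in the rack, cap at (325,235), top at z 0.235, about 9 mm from the rack's centre. Now back to the handle.

{"name": "send_rows", "arguments": {"motion": [{"offset":[-3,3,0],"turn":0},{"offset":[-6,6,0],"turn":0},{"offset":[-8.4,8.4,0],"turn":0},{"offset":[-8.4,8.4,0.4],"turn":0},{"offset":[-8.4,8.4,0.4],"turn":0},{"offset":[-8.4,8.4,0.4],"turn":0}], "hand": 0.2}}

```text
t: 15.2
eef_pos: [0.4958, 0.1568, 0.4965]
ee_rot: [3.141, -0.001, -1.745]
force: [0.0, 0.1, 0.1]
width: 0.0524
```

```bash
python3 - <<'E'
from h import *
f=grab_frame("wrist"); Y=cloud(f)
d=np.hypot(Y[...,0]-.4955,Y[...,1]-.1574); m=(d<.03)&(Y[...,2]>.235)&(Y[...,2]<.252)
print(m.sum(),Y[m].mean(0),Y[m].std(0)); print(off([.4955,.1574,.393]),get_state()["eef_pos"],get_state()["width"])
E
```

```text
355 [0.49608127 0.15809417 0.24404458] [0.00304114 0.00310465 0.00286163]
[-0.08  0.06 10.36] [0.49601491 0.15656402 0.49659419] 0.05287322484567521
```

{"name": "send_rows", "arguments": {"motion": [{"offset":[-0.1,0,3],"turn":0},{"offset":[-0.1,0,6],"turn":0},{"offset":[-0.1,0,8.5],"turn":0},{"offset":[-0.1,0,10.3],"turn":0},{"offset":[-0.1,0,10.3],"turn":0}]}}

```text
t: 15.75
eef_pos: [0.4957, 0.1569, 0.3912]
ee_rot: [3.138, -0.003, -1.747]
force: [-0.8, -0.7, 0.4]
width: 0.0529
```

{"name": "send_rows", "arguments": {"motion": [{"offset":[0,0,0],"turn":0},{"offset":[0,0,0],"turn":0},{"offset":[0,0,0],"turn":0},{"offset":[0,0,0],"turn":0},{"offset":[0,0,0],"turn":0},{"offset":[0,0,0],"turn":0},{"offset":[0,0,0],"turn":0},{"offset":[0,0,0],"turn":0}], "hand": -1}}

```text
t: 16.55
eef_pos: [0.4964, 0.158, 0.3942]
ee_rot: [-3.14, 0.0, -1.745]
force: [5.2, -2.6, -0.6]
width: 0.0109
```

```bash
python3 arc.py 1.55 1.05 8
```

```text
[0.4964 0.158  0.3942] [-179.9    0.  -100. ] 0.010885911787484458
[1.2, 0.2, -0.0] -3.6
[2.4, 0.3, -0.0] -7.2
[3.7, 0.4, -0.0] -10.7
[4.9, 0.4, -0.0] -14.3
[6.1, 0.3, -0.0] -17.9
[7.3, 0.1, -0.0] -21.5
[8.5, -0.2, -0.0] -25.1
[9.7, -0.5, -0.0] -28.6
angle est -4.72543186441652 0.19559085035884569
```

{"name": "send_rows", "arguments": {"motion": [{"offset":[0.4,0,0],"turn":-1.2},{"offset":[1.2,0.1,0],"turn":-3.6},{"offset":[2.1,0.2,0],"turn":-6.2},{"offset":[3.1,0.3,0],"turn":-9},{"offset":[4.1,0.3,0],"turn":-12},{"offset":[5.1,0.3,0],"turn":-15},{"offset":[6.1,0.2,0],"turn":-17.9},{"offset":[7.3,0.1,0],"turn":-21.5}]}}

```text
t: 17.35
eef_pos: [0.4826, 0.0862, 0.3943]
ee_rot: [-3.139, 0.001, -1.366]
force: [7.8, 0.4, -3.9]
width: 0.0111
```

```bash
python3 arc.py 1.175 0.7 8
```

```text
[0.4826 0.0862 0.3943] [-179.9    0.   -78.3] 0.011145335962028973
[1.1, 0.2, -0.0] -3.4
[2.3, 0.3, -0.0] -6.8
[3.5, 0.4, -0.0] -10.2
[4.6, 0.4, -0.0] -13.6
[5.8, 0.3, -0.0] -17.0
[6.9, 0.2, -0.0] -20.4
[8.1, -0.0, -0.0] -23.8
[9.2, -0.3, -0.0] -27.2
angle est -5.101649361797323 0.1954328243622866
```

{"name": "send_rows", "arguments": {"motion": [{"offset":[1.1,0.1,0],"turn":-3.4},{"offset":[2.3,0.2,0],"turn":-6.8},{"offset":[3.5,0.3,0],"turn":-10.2},{"offset":[4.6,0.3,0],"turn":-13.6},{"offset":[5.8,0.2,0],"turn":-17},{"offset":[6.9,0.1,0],"turn":-20.4},{"offset":[8.1,-0.1,0],"turn":-23.8},{"offset":[9.2,-0.4,0],"turn":-27.2}]}}

```text
t: 18.15
eef_pos: [0.5044, -0.0034, 0.3943]
ee_rot: [-3.141, 0.0, -0.891]
force: [0.2, 2.1, 2.1]
width: 0.0111
```

```bash
python3 arc.py 0.7 0.3 8
```

```text
[ 0.5044 -0.0034  0.3943] [-180.     0.   -51.1] 0.011119610095770987
[1.0, 0.2, -0.0] -2.9
[1.9, 0.3, -0.0] -5.7
[2.9, 0.4, -0.0] -8.6
[3.9, 0.4, -0.0] -11.5
[4.9, 0.4, -0.0] -14.3
[5.9, 0.3, -0.0] -17.2
[6.8, 0.2, -0.0] -20.1
[7.8, 0.0, -0.0] -22.9
angle est 0.7042790056923856 0.19502563209020582
```

{"name": "send_rows", "arguments": {"motion": [{"offset":[1.0,0.2,0],"turn":-2.9},{"offset":[1.9,0.3,0],"turn":-5.7},{"offset":[2.9,0.4,0],"turn":-8.6},{"offset":[3.9,0.4,0],"turn":-11.5},{"offset":[4.9,0.4,0],"turn":-14.3},{"offset":[5.9,0.3,0],"turn":-17.2},{"offset":[6.8,0.2,0],"turn":-20.1},{"offset":[7.8,0,0],"turn":-22.9}]}}

```text
t: 18.95
eef_pos: [0.5531, -0.0642, 0.3943]
ee_rot: [-3.141, 0.0, -0.492]
force: [-0.8, 0.8, 3.4]
width: 0.0114
```

```bash
python3 arc.py 0.3 0.0 8; python3 - <<'E'
from h import *
for n in("top","scene"): cv2.imwrite(f"pics/{n}5.png",grab_frame(n)["frame"])
a=cv2.imread("pics/top5.png")[90:270,240:440]; b=cv2.imread("pics/scene5.png")[190:370,150:350]
cv2.imwrite("pics/both5.png",cv2.resize(np.hstack([a,b]),None,fx=2,fy=2))
E
```

```text
[ 0.5531 -0.0642  0.3943] [-180.     0.   -28.2] 0.011418917452113453
[0.7, 0.1, -0.0] -2.1
[1.5, 0.2, -0.0] -4.3
[2.2, 0.3, -0.0] -6.4
[2.9, 0.4, -0.0] -8.6
[3.7, 0.4, -0.0] -10.7
[4.4, 0.4, -0.0] -12.9
[5.1, 0.4, -0.0] -15.0
[5.9, 0.3, -0.0] -17.2
angle est 0.30221460924597054 0.19494806092909492
```

View pics/both5.png

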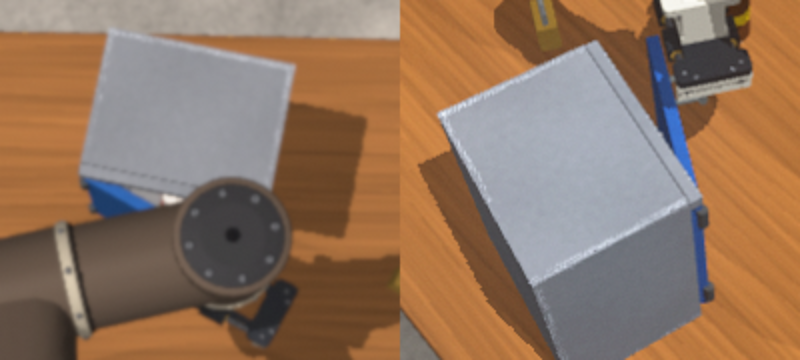

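The door is nearly shut (about 0.3 rad), the white cap just visible at (170,200) entering the opening, and nothing jammed. I close the rest slowly.

{"name": "send_rows", "arguments": {"motion": [{"offset":[0.7,0.1,0],"turn":-2.1},{"offset":[1.5,0.2,0],"turn":-4.3},{"offset":[2.2,0.3,0],"turn":-6.4},{"offset":[2.9,0.4,0],"turn":-8.6},{"offset":[3.5,0.4,0],"turn":-10.2},{"offset":[4.0,0.4,0],"turn":-11.8},{"offset":[4.5,0.4,0],"turn":-13.2},{"offset":[4.9,0.4,0],"turn":-14.4}]}}

```text
t: 19.85
eef_pos: [0.5944, -0.0907, 0.3942]
ee_rot: [-3.142, -0.0, -0.243]
force: [-1.3, 0.5, 4.9]
width: 0.0116
```

{"name": "send_rows", "arguments": {"motion": [{"offset":[0.3,0,0],"turn":-0.9},{"offset":[0.6,0,0],"turn":-1.7},{"offset":[0.8,0,0],"turn":-2.3},{"offset":[0.9,0,0],"turn":-2.7},{"offset":[1.0,0,0],"turn":-2.8},{"offset":[1.0,0,0],"turn":-2.8}]}}

```text
t: 20.45
eef_pos: [0.6036, -0.0943, 0.3943]
ee_rot: [3.139, 0.001, -0.196]
force: [-2.3, -7.0, 6.1]
width: 0.0117
```

```bash
python3 arc.py 0 0.05 1; python3 -c "
from h import *
print(off([.6025,-.0948,.3943]))"
```

```text
[ 0.6036 -0.0943  0.3943] [ 1.799e+02  1.000e-01 -1.120e+01] 0.011700544252087388
[-1.0, -0.2, 0.0] 2.9
angle est -0.0006334542165686852 0.19455278543973822
[-0.1   0.07 -0.  ]
```

{"name": "send_rows", "arguments": {"motion": [{"offset":[0.1,0,0],"turn":0},{"offset":[0.2,0,0],"turn":0},{"offset":[0.3,0,0],"turn":0},{"offset":[0.3,0,0],"turn":0}]}}

```text
t: 20.85
eef_pos: [0.6061, -0.0951, 0.3942]
ee_rot: [3.139, 0.002, -0.196]
force: [-5.1, -7.7, 7.3]
width: 0.0113
```

{"name": "send_rows", "arguments": {"motion": [{"offset":[0.1,0,0],"turn":0},{"offset":[0.2,0,0],"turn":0},{"offset":[0.3,0,0],"turn":0},{"offset":[0.3,0,0],"turn":0}]}}

```text
t: 21.25
eef_pos: [0.6071, -0.0953, 0.3941]
ee_rot: [3.138, 0.008, -0.196]
force: [-15.6, -2.7, 14.3]
width: 0.0117
```

The force rises and the motion stalls, so the door is on its stop. I release, lift, and back away.

{"name": "send_rows", "arguments": {"motion": [{"offset":[-0.3,0,0],"turn":0},{"offset":[-0.3,0,0],"turn":0},{"offset":[-0.3,0,0],"turn":0},{"offset":[-0.3,0,0],"turn":0},{"offset":[-0.3,0,0],"turn":0},{"offset":[-0.3,0,0],"turn":0}], "hand": 0.2}}

```text
t: 21.85
eef_pos: [0.6073, -0.0936, 0.3936]
ee_rot: [-3.142, 0.0, -0.195]
force: [-0.3, 0.1, 0.1]
width: 0.0509
```

{"name": "send_rows", "arguments": {"motion": [{"offset":[0,0,-3],"turn":0},{"offset":[0,0,-6],"turn":0},{"offset":[0,0,-9],"turn":0},{"offset":[0,0,-11],"turn":0},{"offset":[-4,0,-11],"turn":0},{"offset":[-8,0,-11],"turn":0},{"offset":[-12,0,-11],"turn":0},{"offset":[-12,0,-11],"turn":0}]}}

```text
t: 22.65
eef_pos: [0.4856, -0.0704, 0.5052]
ee_rot: [-3.14, -0.002, -0.194]
force: [0.7, 0.7, 0.3]
width: 0.0526
```

```bash
python3 - <<'E'
from h import *
s=get_state(); print(s["t"],s["eef_pos"],s["force"])
for n in("wrist","scene","top"):
    f=grab_frame(n); cv2.imwrite(f"pics/{n}6.png",f["frame"]); X=cloud(f)
    c=np.array([np.cos(th),np.sin(th)]); e=X[...,:2]-hinge; x=e@c; y=e@np.array([-c[1],c[0]]); z=X[...,2]; I=f["frame"].astype(int)
    k=(abs(x)<.03)&(z>.03)&(z<.245)&(y<-.01)&(y>-.215)&(I[...,0]>I[...,2]+40)
    if k.sum()>20:
        q=np.polyfit(y[k],x[k],1); print(n,"door face n,slope,x0",k.sum(),q)
    d=np.hypot(*(X[...,:2]-[.603,-.0945]).transpose(2,0,1)); m=(d<.02)&(z>.235)&(z<.252)
    if m.any(): print(n,"handle",m.sum(),X[m].mean(0))
E
```

```text
22.65 [ 0.48557368 -0.07040487  0.50515214] [0.65830079 0.68395453 0.29729184]
wrist door face n,slope,x0 9520 [-0.0017705  -0.00025087]
wrist handle 428 [ 0.60243527 -0.09527212  0.24460841]
scene handle 30 [ 0.60666448 -0.09219074  0.24199287]
top door face n,slope,x0 985 [-2.23029400e-03 -2.25462214e-05]
top handle 5 [ 0.60666362 -0.09708758  0.24505577]
```

View pics/wrist6.png

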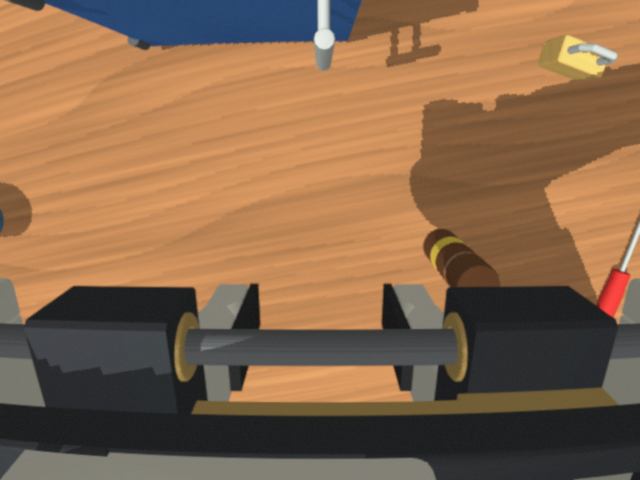

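```bash
python3 -c "
from station import *
print(job_done())"
```

```text
the job is handed in; nothing more can be done
None
```

The job is handed in at t ≈ 22.7 s. I opened the door by its handle to about 1.55 rad, stood the red can in the rack and let go of it. Then I swung the door shut by the handle until it met its stop.

**Last checks:**
- **Door:** its face is within about 0.002 rad of parallel to the cabinet in both the top and wrist views, and gripper pressure on it rose at the stop. The three cameras put the handle top up to about 5 mm apart, and the hinge estimate was off by 1–2 mm. Neither is large enough to matter against the 0.04 rad limit.
- **Can:** after release and before closing, it was upright with its top at z 0.235 m, about 9 mm from the rack's centre. Once the door was shut it could not be seen. Wrist forces during the closing swing stayed low, at most about 9 N.
- **Other things:** the last wrist picture shows the padlock, brown can and driver apparently where they were. The pot is only at the picture's edge, but the arm never went near it.
- **Gripper:** it is open and well clear of everything.

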